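Weigh the dark wood sample from the scoop-ended pocket tray

ROBOT

A 6-joint arm with a two-finger parallel gripper is mounted at the origin on the work surface. World frame = base frame: x ahead of the robot, y to its left, z up, the work surface at z = 0. Lengths are in mm, angles in rad, forces in N, time in s.
With the tool pointing down it reaches from about 300 to 750 mm from the base axis. Payload 8.5 kg.
Tool frame: the origin (TCP) lies at the very end of the fingers, on their centre line; the grasp point (between the pads) lies 19 mm behind it; z points along the fingers, y is the line along which they close (so a half turn about z gives the same grasp; the last joint's range is limited). The gripper opens to 88 mm and grips with 3 to 60 N. Pads are 18 mm wide; open, the fingers measure 123 mm over their backs; the gripper's body (75 mm by 187 mm) begins 45 mm behind the grasp point.
Start: joints at [1.064, 0.381, 1.297, -0, 1.464, -0.215], TCP at [158.214, 526.734, 216.848] pointing down, gripper open.
Joint ranges: [-3.11, 3.11], [-0.89, 2.33], [0.22, 2.48], [-1.42, 4.56], [0.17, 2.85], [-2.88, 2.88]. Speed limits (rad/s): [2.39, 2.39, 3.14, 3.14, 3.14, 3.14].

INTERFACE

Orientations are given as a rotation vector (axis times angle).
In Python, from workcell import ctrl gives the robot as it stands. Calls block until the motion is done:
- ctrl.move_ptp(position, orientation): joint-space move of the TCP to a pose.
- ctrl.move_linear(position, max_speed=150, ori=None, f_stop=None): straight line of the TCP; ori=None keeps the orientation; max_speed is the mean speed in mm/s. With f_stop (N) it stops when the force on the tool has changed by that much, and returns True; else False.
- ctrl.goto_joints(angles): joint-space move.
- ctrl.release() and ctrl.grab(f_grip=None): open the fingers fully, or close them until they stop; f_grip is the grip in N (None keeps the last).
- ctrl.hold(seconds).
- ctrl.solve_ik(position, orientation): joint angles nearest the present ones, or None.
- ctrl.read_state(): the state.
- ctrl.grab_frame(name): name is "scene" or "top" or "wrist"; returns (picture, depth): 384x512x3 uint8, red, green, blue; 384x512 float32, mm along the optical axis (not along the pixel's ray), 0 where there is no reading.
- ctrl.camera_params(name): a dict with "fx", "fy", "cx", "cy" (pixels), "R" (3x3) and "t" (3): a world point X has camera coordinates R X + t; the wrist camera has in their place "tool_from_camera" (4x4, takes a point from camera to tool coordinates, whose origin is the TCP and whose axes are the flange's). Camera axes: x right, y down, z forward; pixel columns grow to the right and rows downward; lengths in mm; the calibration is good to about 2 mm. The wrist camera is an equidistant fisheye: a pixel r from the principal point sees the ray r / f radians off the axis. A picture is of the moment at which its call begins: read the wrist's pose just before it. camera_params takes no time and is no camera call.
A pose or a line that the arm cannot do raises ctrl.IKError and nothing moves.
- ctrl.hand_in(): hands the job in; it is judged then, once.
The state is a dict: "t": time; "q": joint angles; "qd": joint speeds; "joint_torque": joint torques, N m; "ee_pos": TCP position; "eef_rot": TCP orientation; "wrist_force": force on the tool from outside, world axes, zero at the start; "wrist_torque": the same for the moment, N m; "opening": finger opening in mm; "grasp_force": force on a finger pad.
Only numpy, scipy, OpenCV 4.12 (cv2) and the standard library are available. Lean on these libraries where they do the work, as an engineer would, in place of code of your own. Each camera call takes 0.05 s, during which the arm holds its last target. There are 200 camera calls.

TASK

The dark wood sample lies too deep in its pocket of the sample tray to be gripped: slide it up the scooped end with a fingertip, not pressing hard, until that end stands clear, and pick it up by the raised end. Lay it flat and gently in the middle of the balance pan and let go, then press the green key all the way down to record the weight. Leave the other samples in their pockets and do not disturb the tweezers, the brush and the jar.

Things in the scene. Friction and masses are not known exactly. Their poses are not given: they have to be found in the camera images.
- sample: The sample to weigh: a flat bar of very dark brown, nearly black wood, 120 x 24 x 12 mm, about 20 to 45 g; it slides easily on the tray (friction about 0.2) and grips well on fingertips. Origin: centre of its underside; x along its length, z up. It starts flat in one of the four pockets with its x along the tray's x, its top 2 mm below the tray's rim, so it cannot be gripped there.
- sample_center (a point): Centre of the dark sample, 6 mm above its underside.
- tray: White tray fixed to the bench, 180 mm long (x), 162 mm wide (y), rim 20 mm high. Origin on the bench under it; its frame: x -93 to +87 mm, y -81 to +81 mm, z up. Four pockets along x, 27 mm wide, at y = -57, -19, +19 and +57 mm, 11 mm walls between. In each +y wall a grey sprung felt pad holds the sample against the -y wall with about 3 N. The scooped ends are at -x, roughly towards the robot.
- tray_bed: The tray's floor with its ramps, 6 mm thick, fixed in the tray; same origin and axes. Each pocket floor lies 14 mm below the rim and is flat from the foot of the scoop at x = -47 mm to an upright end wall at x = +79 mm, so a sample starts with about 3 mm of play at either end, its centre near x = +16 mm. More than 22 N of a sample on this floor is pressing too hard.
- scoop_lip (a point): Middle of the 6 mm flat lip at the tray's -x end, at rim height. Each floor rises to it as a straight ramp (the scoop, 0.34 rad) from x = -47 to -87 mm. A sample dragged 53 to 58 mm in -x by a fingertip pressing about 12 to 16 N on top, 20 to 30 mm from its +x end (less slips over it), comes to rest across the lip, leaning 0.13 rad, its -x end above the rim, and stays there.
- pale_wood: Another sample of the same size, pale yellowish wood, to be left in its pocket. Origin as for the dark one.
- brown_wood: Another sample of the same size, mid-brown wood, to be left in its pocket.
- red_wood: Another sample of the same size, reddish wood, to be left in its pocket.
- balance: Off-white top-loading laboratory balance fixed to the bench, 290 mm deep (x), 200 mm wide (y). Origin on the bench below it; front edge at x = -120 mm, back at +170 mm. The rear housing, 66 mm high, carries the pan; the front panel slopes down to the front at 0.17 rad with a display and, near the front edge, three keys: green on the right (y = -58 mm), and two grey ones, flat.
- pan: Stainless weighing pan, a flat plate 160 mm (x) by 176 mm (y) and 4 mm thick, its top 78 mm above the bench. Origin: centre of its underside. Its axes are the balance's.
- pan_mid (a point): Centre of the pan's top face; z up, axes those of the balance.
- key_top (a point): Centre of the top face of the green record key, 36 mm (y) by 24 mm (x), which stands 8 mm proud of the sloping panel; z is the key's outward direction, leaning 0.17 rad from vertical towards the front. The key moves straight along -z.
- record_key (a joint): Travel of the green key: 0 up, 0.005 m fully down. It springs back; fully down takes about 5 N.
- tweezers: Steel tweezers, 150 mm, lying on the bench on the left. Bystander.
- jar: Glass jar with a blue cap, 60 mm across, 85 mm high, standing beyond and between the tray and the balance. Bystander. Origin: centre of its underside.
- brush: Soft brush 170 mm long lying on the bench on the right. Bystander.
Not all that is in view belongs to the job. What is shaped like the sample but orange, pink or yellow is not meant.

How it is judged:
By the outcome, as a careful person would: the job done as asked, in the order asked, and still so for the second after the job is handed in, with the robot touching nothing.
It also fails if it takes over 67 s, if anything falls off the work surface, if the arm or the gripper's body presses on something with over 40 N, if the wrist force passes 120 N, or if a joint passes its speed limit or range.

## Working session

There is one attempt and no reset: what is moved stays moved. The work goes in short steps, each a Python script; the robot and the scene stay as the last script left them, time stands still between calls to the robot, and variables do not carry over. Pictures are saved under pics/ and viewed, at most 10 in all, crops included, and the job is handed in when it is done.

```bash
mkdir -p pics
python3 - <<'E'
from workcell import ctrl
import cv2,numpy as np
for n in("top","scene"):
    im,d=ctrl.grab_frame(n); cv2.imwrite(f"pics/{n}0.png",im[:,:,::-1]); np.savez(f"{n}0.npz",im=im,d=d)
    print(n,ctrl.camera_params(n))
s=ctrl.read_state();print(s["t"],s["eef_rot"],s["wrist_force"],s["opening"])
print(ctrl.camera_params("wrist"))
E
```

```text
top {'fx': 407.199382408301, 'fy': 407.199382408301, 'cx': 255.49641879325966, 'cy': 182.73589467157598, 'R': array([[-0.0305726 , -0.99951663, -0.00564202],
       [-0.97527246,  0.03106617, -0.21881163],
       [ 0.21888114, -0.00118713, -0.97575081]]), 't': array([  13.7935845 ,  519.36934587, 1153.55993922])}
scene {'fx': 382.42098623677134, 'fy': 382.42098623677134, 'cx': 254.470384100903, 'cy': 192.16664610412127, 'R': array([[ 0.62056142,  0.78413069, -0.00652566],
       [ 0.68416239, -0.54547543, -0.4841264 ],
       [-0.38317795,  0.29596556, -0.87497374]]), 't': array([-287.50748096, -305.54299584, 1492.3795766 ])}
0.1 [-4.56627996e-01 -3.10778696e+00  1.83093659e-03] [ 0.386133    0.2656991  -0.05806654] 88.25957503695561
{'fx': 297.3186396354542, 'fy': 297.3186396354542, 'cx': 252.4891414388601, 'cy': 191.48458299125195, 'tool_from_camera': array([[-2.83640617e-04, -9.54281738e-01, -2.98908486e-01,
         7.76996984e+01],
       [ 9.99999420e-01,  3.98277828e-05, -1.07607309e-03,
         1.06346671e+00],
       [ 1.03878176e-03, -2.98908618e-01,  9.54281174e-01,
        -1.68598318e+02],
       [ 0.00000000e+00,  0.00000000e+00,  0.00000000e+00,
         1.00000000e+00]])}
```

View pics/top0.png

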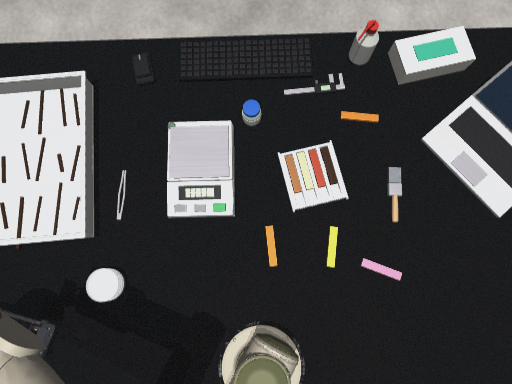

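View pics/scene0.png

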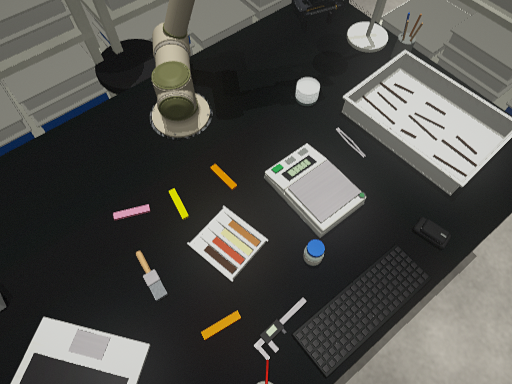

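```bash
cat > h.py <<'E'
from workcell import ctrl
import cv2,numpy as np
from scipy.spatial.transform import Rotation as Ro
def cast(P,uv,z,pose=None):
    """pixels -> world points on plane z (scalar). pose=(pos,rotvec) for the wrist camera."""
    uv=np.atleast_2d(uv).astype(float); a=(uv-[P["cx"],P["cy"]])/P["fx"]
    if pose is None:
        d=np.c_[a,np.ones(len(a))]@P["R"]; c=-P["R"].T@P["t"]
    else:
        th=np.linalg.norm(a,axis=1,keepdims=True)+1e-12
        d=np.c_[a/th*np.sin(th),np.cos(th)]
        T=np.eye(4);T[:3,:3]=Ro.from_rotvec(pose[1]).as_matrix();T[:3,3]=pose[0];T=T@P["tool_from_camera"]
        d=d@T[:3,:3].T;c=T[:3,3]
    return c+d*((z-c[2])/d[:,2])[:,None]
def blob(mask,near=None):
    """outline pixels of the largest blob, or that nearest a pixel"""
    cs=cv2.findContours(mask.astype(np.uint8),cv2.RETR_EXTERNAL,cv2.CHAIN_APPROX_NONE)[0]
    cs=[c[:,0] for c in cs if cv2.contourArea(c)>20]
    return max(cs,key=lambda c:cv2.contourArea(c)) if near is None else min(cs,key=lambda c:np.linalg.norm(c.mean(0)-near))
def rect(pts):
    """(centre, size along axis nearest +x, other size, yaw)"""
    (cx,cy),(w,h),a=cv2.minAreaRect(pts[:,:2].astype(np.float32)); a=np.deg2rad(a)
    while a>np.pi/4: a-=np.pi/2; w,h=h,w
    while a<-np.pi/4: a+=np.pi/2; w,h=h,w
    return np.array([cx,cy]),w,h,a
def pose(): s=ctrl.read_state(); return s["ee_pos"],s["eef_rot"]
def down(yaw,tilt=0):
    """tool down, tool x at world yaw; tilt about the tool y"""
    return (Ro.from_euler('z',yaw)*Ro.from_euler('x',np.pi)*Ro.from_euler('y',tilt)).as_rotvec()
E
python3 - <<'E'
from h import *
f=np.load("top0.npz");im=f["im"];P=ctrl.camera_params("top")
hsv=cv2.cvtColor(im,cv2.COLOR_RGB2HSV)
v=hsv[...,2]
print("start tool axes",Ro.from_rotvec(ctrl.read_state()["eef_rot"]).as_matrix().round(2).tolist())
m=v>70
print("tray",rect(cast(P,blob(m,(313,176)),20)))
print("bal",rect(cast(P,blob(m,(201,168)),60)))
g=(hsv[...,0]>45)&(hsv[...,0]<80)&(hsv[...,1]>120)&(v>80)
print("key",rect(cast(P,blob(g,(220,208)),35)))
print("jar",rect(cast(P,blob((hsv[...,0]>100)&(hsv[...,0]<130)&(hsv[...,1]>120)&(v>100),(251,107)),85)))
dark=(v<75)&(cv2.fillPoly(np.zeros(v.shape,np.uint8),[blob(m,(313,176))],1)>0)
print("dark",rect(cast(P,blob(dark,(332,165)),18)))
E
```

```text
start tool axes [[-0.96, 0.29, -0.0], [0.29, 0.96, -0.0], [0.0, -0.0, -1.0]]
tray (array([ 546.57891846, -177.87954712]), 195.14483642578125, 176.51983642578125, np.float64(0.2077792456814937))
bal (array([571.48858643, 161.79058838]), 298.31427001953125, 201.27500915527344, np.float64(-0.006904245126030384))
key (array([453.7182312 , 108.98735046]), 18.159996032714844, 30.243751525878906, np.float64(-0.03145219878994476))
jar (array([749.15856934,   4.08927536]), 51.8868522644043, 48.59750747680664, np.float64(-0.03246047157864873))
dark (array([ 576.84362793, -229.55375671]), 118.5385971069336, 23.115144729614258, np.float64(0.2075412589485815))
```

Run:
```python
from h import *
import pickle
for n,p,y in(("bal",(560,150,260),np.pi),("tray",(540,-180,200),np.pi+.208)):
    ctrl.move_ptp(p,down(y)); ps=pose(); im,d=ctrl.grab_frame("wrist")
    pickle.dump((im,d,ps),open(n+".pkl","wb")); cv2.imwrite(f"pics/{n}.png",im[:,:,::-1]); print(ctrl.read_state()["t"],ps)
```

```text
2.1417 (array([559.67671848, 150.77571849, 260.00635831]), array([ 1.53921088e-03, -3.14147794e+00, -2.58965148e-04]))
3.4583 (array([ 540.36627474, -179.1025534 ,  200.2826412 ]), array([-3.27444614e-01,  3.12395909e+00, -1.12742191e-04]))
```

View pics/bal.png

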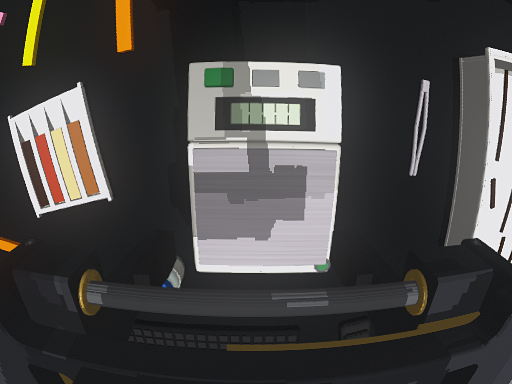

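View pics/tray.png

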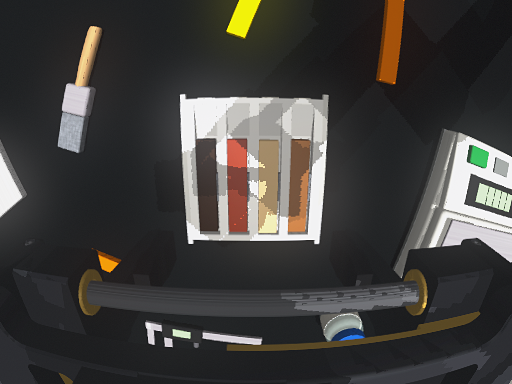

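Run:
```python
from h import *
import pickle
P=ctrl.camera_params("wrist")
def fill(c,s): return cv2.fillPoly(np.zeros(s,np.uint8),[c],1)>0
im,d,ps=pickle.load(open("tray.pkl","rb")); h=cv2.cvtColor(im,cv2.COLOR_RGB2HSV); v=h[...,2]
c=blob((v>75)&(np.indices(v.shape)[0]<246),(255,170)); print("tray",rect(cast(P,c,20,ps)))
dk=(v<75)&fill(c,v.shape); cd=blob(cv2.morphologyEx(dk.astype(np.uint8),cv2.MORPH_OPEN,np.ones((3,3))),(206,185)); print("dark",cd.min(0),cd.max(0),rect(cast(P,cd,18,ps)))
sat=(h[...,1]>90)&(v>60)&fill(c,v.shape)
for n,u in(("red",(238,185)),("pale",(268,185)),("brown",(299,185))): print(n,rect(cast(P,blob(sat,u),18,ps)))
im2,_,ps2=pickle.load(open("bal.pkl","rb")); h=cv2.cvtColor(im2,cv2.COLOR_RGB2HSV); v2=h[...,2]
g=(h[...,0]>45)&(h[...,0]<85)&(h[...,1]>110)&(v2>60)
k=blob(g,(219,77));print("key px",k.min(0),k.max(0))
for z in(30,36,42):print("key",z,rect(cast(P,k,z,ps2)))
b=blob((v2>110),(265,165));print("bal@66",rect(cast(P,b,66,ps2)))
print("depth key->z")
T=np.eye(4);T[:3,:3]=Ro.from_rotvec(ps2[1]).as_matrix();T[:3,3]=ps2[0];T=T@P["tool_from_camera"]
# depth along axis: scale ray to depth
d2=_
for u in((219,77),(266,77),(265,200),(265,175)):
    w=cast(P,u,0,ps2)[0]; r=T[:3,:3].T@(w-T[:3,3]); print(u,T[:3,:3]@(r/r[2]*np.median(d2[u[1]-1:u[1]+2,u[0]-1:u[0]+2]))+T[:3,3])
D=np.hstack([cv2.resize(im[80:260,160:350],None,fx=2.1,fy=2.1),cv2.resize(im2[50:280,170:360],None,fx=2.1,fy=378/230)])
cv2.imwrite("pics/crops.png",D[:,:,::-1])
```

```text
tray (array([ 548.4487915 , -175.32923889]), 193.69046020507812, 176.4141845703125, np.float64(0.2066874328583453))
dark [196 145] [217 230] (array([ 581.17578125, -227.70265198]), 111.47960662841797, 24.57743263244629, np.float64(0.20777223823887545))
red (array([ 570.69805908, -191.85195923]), 119.10737609863281, 22.952850341796875, np.float64(0.2033851796856743))
pale (array([ 562.47467041, -154.12756348]), 116.2325210571289, 22.285219192504883, np.float64(0.21502121292325982))
brown (array([ 554.77740479, -117.05220032]), 119.90314483642578, 22.963350296020508, np.float64(0.2029103879975836))
key px [205  68] [232  86]
key 30 (array([449.06765747, 106.54803467]), 24.496517181396484, 35.96487808227539, np.float64(-0.006758969688566596))
key 36 (array([449.5713501, 107.2276001]), 24.127782821655273, 35.42351531982422, np.float64(-0.006758703372457653))
key 42 (array([450.07507324, 107.90718079]), 23.759075164794922, 34.882164001464844, np.float64(-0.0067584370563484875))
bal@66 (array([575.47180176, 166.1675415 ]), 285.2989196777344, 194.04425048828125, np.float64(-0.003643603845391974))
depth key->z
(219, 77) [451.50823863 110.459328    58.45280471]
(266, 77) [451.518055   168.14883685  53.01148048]
(265, 200) [602.9710268  167.12954689  78.79430998]
(265, 175) [571.00059702 166.73208436  78.41272687]
```

View pics/crops.png

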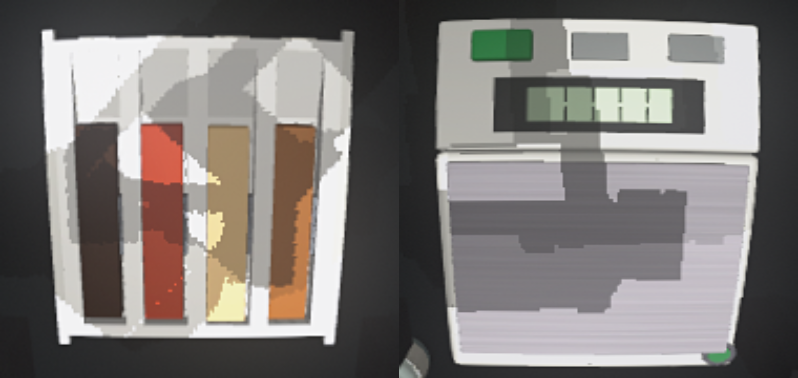

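```bash
cat >> h.py <<'E'
YT=.207; EX=np.array([np.cos(YT),np.sin(YT),0]); EY=np.array([-np.sin(YT),np.cos(YT),0]); EZ=np.array([0,0,1.])
SC=np.array([578.3,-229.3,0])      # dark sample centre at the start (tray x=+16, y=-58.5)
A=.25
OS=(Ro.from_euler('z',YT)*Ro.from_euler('y',A)*Ro.from_euler('z',np.pi/2)*Ro.from_euler('x',np.pi)).as_rotvec()
E
python3 - <<'E'
from h import *
P=ctrl.camera_params("wrist")
import pickle
ps2=pickle.load(open("bal.pkl","rb"))[2]
c=cast(P,[(192.9,148.6),(337,148.6),(331,272),(196.7,272)],78,ps2);print("pan",c.round(1).tolist(),c.mean(0)); print("key",cast(P,(219,77),58,ps2))
ctrl.grab(10)
p=SC+35*EX-17.5*np.cos(A)*EX
ctrl.move_ptp(p+70*EZ,OS); ctrl.move_linear(p+32*EZ); ctrl.hold(.2)
f0=ctrl.read_state(); print(f0["wrist_force"],f0["opening"],f0["ee_pos"]-p)
print(ctrl.move_linear(p+14*EZ,15,f_stop=2.5)); s=ctrl.read_state()
print(s["t"],s["ee_pos"]-p,s["wrist_force"]-f0["wrist_force"])
E
```

```text
pan [[538.0, 79.6, 78.0], [537.1, 254.8, 78.0], [712.2, 263.5, 78.0], [710.8, 73.2, 78.0]] [624.53223506 167.76840085  78.        ]
key [[451.47029024 110.40888439  58.        ]]
[0.52531823 0.50864517 0.11911177] 0.3426664723395204 [ 0.48928415 -0.22675073 33.2158794 ]
False
8.1667 [ 5.34963428e-02 -4.22566912e-03  1.41040569e+01] [ 0.82250361 -1.47243885  0.15624923]
```

Run:
```python
from h import *
ps=pose(); im,d=ctrl.grab_frame("wrist"); s,ds=ctrl.grab_frame("scene")
P=ctrl.camera_params("scene"); q=P["R"]@ps[0]+P["t"]; print("tcp px scene",q[:2]/q[2]*P["fx"]+[P["cx"],P["cy"]])
D=np.hstack([cv2.resize(im,(480,360)),cv2.resize(s[195:295,180:280],(320,360),interpolation=cv2.INTER_CUBIC)])
cv2.imwrite("pics/touch.png",D[:,:,::-1])
```

```text
tcp px scene [223.92754606 262.67248918]
```

View pics/touch.png

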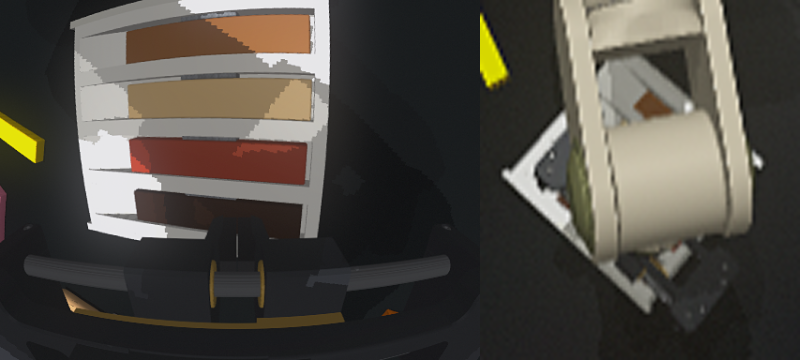

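Run:
```python
from h import *
ps=pose(); im,d=ctrl.grab_frame("wrist"); P=ctrl.camera_params("wrist")
T=np.eye(4);T[:3,:3]=Ro.from_rotvec(ps[1]).as_matrix();T[:3,3]=ps[0];T=T@P["tool_from_camera"]
def pt(u,v):
    w=cast(P,(u,v),-500,ps)[0]; r=T[:3,:3].T@(w-T[:3,3]); return T[:3,:3]@(r/r[2]*d[v,u])+T[:3,3]
def tr(w): w=w-SC; return np.array([w@EX+16,w@EY-58.5,w[2]]).round(1)
q=np.linalg.inv(T)@np.r_[ps[0],1]; th=np.arctan2(np.hypot(q[0],q[1]),q[2]); print("tcp px",q[:2]/np.hypot(q[0],q[1])*th*P["fx"]+[P["cx"],P["cy"]],tr(ps[0]),ctrl.read_state()["wrist_force"], "toolz",Ro.from_rotvec(ps[1]).as_matrix()[:,2])
for u in [(165,215),(180,221),(200,222),(300,228),(310,232),(200,165),(225,192),(252,225),(252,235),(252,245),(232,240),(272,240),(130,200)]: print(u,im[u[1],u[0]],tr(pt(*u)))
cv2.imwrite("pics/tip.png",cv2.resize(im[150:290,90:360],None,fx=2.9,fy=2.9)[:,:,::-1])
```

```text
tcp px [252.48640279 230.52627309] [ 34.1 -58.5  14.1] [ 0.14715802  0.62206353 -0.04328275] toolz [-0.24195671 -0.05094052 -0.96894892]
(165, 215) [70 58 55] [-24.9 -52.6  18.9]
(180, 221) [52 45 45] [-13.8 -55.5  18.9]
(200, 222) [46 38 35] [  0.8 -54.5  18.9]
(300, 228) [41 32 28] [ 63.8 -51.8  18.3]
(310, 232) [43 33 30] [ 69.9 -54.   17.8]
(200, 165) [101  46  37] [  3.  -17.4  18.8]
(225, 192) [145 143 140] [ 19.2 -32.4  20.8]
(252, 225) [41 32 29] [ 34.9 -52.9  18.3]
(252, 235) [35 29 27] [ 40.4 -48.9  39.6]
(252, 245) [33 28 25] [ 43.4 -48.4  51.6]
(232, 240) [31 30 31] [ 33.1 -47.   51.5]
(272, 240) [33 32 33] [ 52.4 -47.   46.6]
(130, 200) [232 231 234] [-59.9 -47.8  10.9]
```

View pics/tip.png

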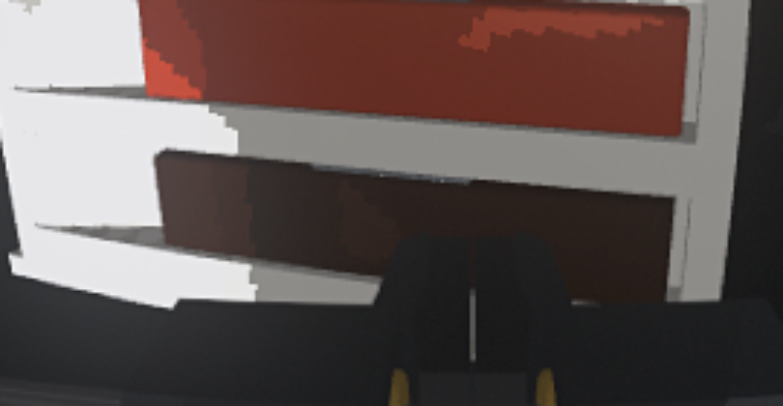

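The closed tip has not reached the sample: depth shows the finger's front face ending about 20 mm above the nominal TCP. I'll keep descending slowly until it makes contact.

Run:
```python
from h import *
s=ctrl.read_state(); f0=s["wrist_force"]; p=s["ee_pos"].copy()
print(ctrl.move_linear(p-[0,0,26],12,f_stop=2.0)); s=ctrl.read_state()
print(s["t"],s["ee_pos"],s["ee_pos"]-p,s["wrist_force"]-f0,f0,s["opening"])
```

```text
True
9.575 [ 595.95771789 -225.5940022    -0.74476762] [-4.80821006e-02  2.20087212e-03 -1.48235796e+01] [-0.2976904  -0.65393406  3.59768027] [ 0.14715802  0.62206353 -0.04328275] 0.534420831890426
```

Run:
```python
from h import *
s=ctrl.read_state(); p=s["ee_pos"].copy()
ctrl.move_linear(p+[0,0,4],40); p=p-2.5*EX
ctrl.move_linear(p+[0,0,2],20); ctrl.hold(.2); f0=ctrl.read_state()["wrist_force"]
z=.5; L=[]
def F(): return ctrl.read_state()["wrist_force"]-f0
while z>-6:
    z-=.3; ctrl.move_linear(p+[0,0,z],10); f=F(); L.append((round(z,2),round(f[2],1)))
    if f[2]>12: break
print(L); 
a=np.array([l for l in L if l[1]>3]); K=abs(np.polyfit(a[:,0],a[:,1],1)[0]) if len(a)>2 else 8; print("K",K,F(),ctrl.read_state()["t"])
K=max(K,4); x=0; G=[]
while x<12:
    x+=1.5; z-=np.clip((14-F()[2])/K*.6,-.5,.5)
    ctrl.move_linear(p-x*EX+[0,0,z],25); f=F(); G.append((x,round(z,2),round(f@EX,1),round(f@EY,1),round(f[2],1)))
    if f[2]>19: break
print(*G,sep="\n"); s=ctrl.read_state();print(s["t"],s["ee_pos"],(p-x*EX+[0,0,z]).tolist()); np.savez("drag.npz",p=p,f0=f0,x=x,z=z,K=K)
```

```text
[(0.2, np.float64(-0.1)), (-0.1, np.float64(2.6)), (-0.4, np.float64(5.3)), (-0.7, np.float64(7.8)), (-1.0, np.float64(9.2)), (-1.3, np.float64(9.9)), (-1.6, np.float64(13.6))]
K 6.233333333333332 [-2.43869942  2.38635649 13.61761269] 12.1833
(1.5, np.float64(-1.64), np.float64(3.0), np.float64(2.8), np.float64(11.4))
(3.0, np.float64(-1.89), np.float64(6.9), np.float64(3.1), np.float64(10.7))
(4.5, np.float64(-2.21), np.float64(7.8), np.float64(3.7), np.float64(11.9))
(6.0, np.float64(-2.41), np.float64(9.7), np.float64(3.8), np.float64(12.9))
(7.5, np.float64(-2.51), np.float64(9.1), np.float64(3.8), np.float64(12.3))
(9.0, np.float64(-2.68), np.float64(10.7), np.float64(6.2), np.float64(14.0))
(10.5, np.float64(-2.67), np.float64(11.2), np.float64(4.0), np.float64(14.9))
(12.0, np.float64(-2.58), np.float64(11.9), np.float64(5.1), np.float64(15.3))
14.1833 [ 585.68397006 -228.07986123   -0.7617014 ] [581.767265449963, -228.57411286498973, -3.329026659590109]
```

```bash
cat >> h.py <<'E'
def tr(w): w=np.atleast_2d(w)-SC; return np.c_[w@EX+16,w@EY-58.5,w[:,2]].round(1)
def grabw():
    ps=pose(); im,d=ctrl.grab_frame("wrist"); return im,d,ps
def ends(im,ps,P,tz=18):
    """tray-x where the dark sample starts, along tray y -62..-50"""
    g=cv2.cvtColor(im,cv2.COLOR_RGB2HSV)[...,2]; c=cast(P,np.indices(g.shape)[::-1].reshape(2,-1).T,tz,ps); t=tr(c)
    m=(abs(t[:,1]+57)<5)&(t[:,0]>-110)&(t[:,0]<35); b=np.round(t[m,0]/2)*2; v=g.ravel()[m]
    return [(int(k),int(np.median(v[b==k]))) for k in np.unique(b)]
E
python3 - <<'E'
from h import *
im,d,ps=grabw(); P=ctrl.camera_params("wrist"); print(ends(im,ps,P))
s=ctrl.read_state(); print(tr(s["ee_pos"]),s["opening"])
cv2.imwrite("pics/tip2.png",cv2.resize(im[150:290,90:360],None,fx=2.9,fy=2.9)[:,:,::-1])
E
```

```text
[(-110, 55), (-108, 56), (-106, 57), (-104, 58), (-102, 59), (-100, 60), (-98, 59), (-96, 101), (-94, 236), (-92, 233), (-90, 233), (-88, 233), (-86, 233), (-84, 233), (-82, 233), (-80, 233), (-78, 233), (-76, 233), (-74, 233), (-72, 233), (-70, 233), (-68, 233), (-66, 233), (-64, 233), (-62, 233), (-60, 233), (-58, 233), (-56, 233), (-54, 235), (-52, 84), (-50, 78), (-48, 78), (-46, 77), (-44, 77), (-42, 76), (-40, 75), (-38, 69), (-36, 69), (-34, 68), (-32, 64), (-30, 53), (-28, 52), (-26, 51), (-24, 50), (-22, 49), (-20, 48), (-18, 46), (-16, 45), (-14, 45), (-12, 44), (-10, 43), (-8, 42), (-6, 47), (-4, 47), (-2, 47), (0, 46), (2, 46), (4, 45), (6, 41), (8, 40), (10, 40), (12, 33), (14, 33), (16, 33), (18, 33), (20, 32), (22, 31), (24, 31), (26, 31), (28, 34), (30, 31), (32, 31), (34, 31)]
[[ 23.5 -58.8  -0.8]] 0.39213284885178873
```

View pics/tip2.png

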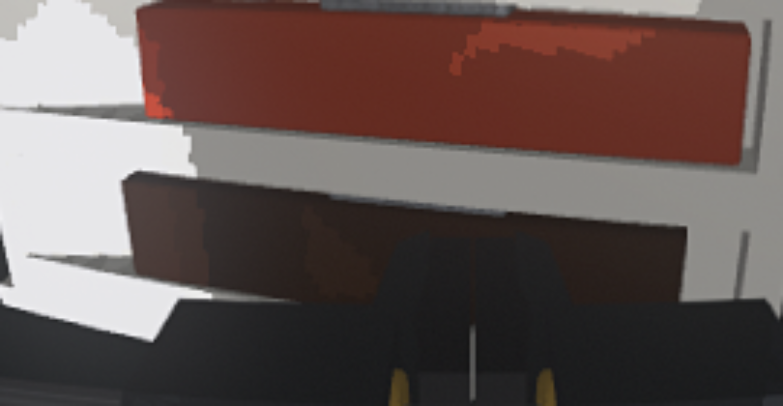

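Run:
```python
from h import *
D=np.load("drag.npz"); p,f0,x,z,K=D["p"],D["f0"],float(D["x"]),float(D["z"]),float(D["K"]); y=0; G=[]
st=lambda: ctrl.read_state()
s=st()
while tr(s["ee_pos"])[0,0]>-20 and x<70:
    f=s["wrist_force"]-f0
    x+=2; z+=.1-np.clip((14.5-f[2])/K*.7,-.6,.4); y=np.clip(y+.1*(f@EY)/5,-.2,1.2)
    ctrl.move_linear(p-x*EX+y*EY+[0,0,z],30); s=st(); f=s["wrist_force"]-f0
    G.append((x,round(y,2),round(z,2),*tr(s["ee_pos"])[0],round(f@EX,1),round(f@EY,1),round(f[2],1)))
    if f[2]>20 or f[2]<5 or abs(f@EX)>22: print("stop");break
for g in G: print(*g)
print(s["t"]); im,d,ps=grabw(); P=ctrl.camera_params("wrist"); print([e for e in ends(im,ps,P,30) if e[0]<-60])
cv2.imwrite("pics/tip3.png",im[:,:,::-1]); np.savez("drag.npz",p=p,f0=f0,x=x,z=z,K=K,y=y)
```

```text
14.0 0.1 -2.38 21.3 -58.8 -0.6 12.3 4.4 15.1
16.0 0.18 -2.22 19.3 -58.8 -0.4 11.5 4.4 15.1
18.0 0.27 -2.05 17.3 -58.8 -0.3 11.4 4.6 15.3
20.0 0.36 -1.86 15.3 -58.8 -0.1 10.5 3.0 14.9
22.0 0.42 -1.72 13.3 -58.7 0.1 11.5 3.1 16.0
24.0 0.49 -1.45 11.1 -58.8 0.3 10.6 2.9 15.5
26.0 0.54 -1.24 9.1 -58.7 0.5 10.2 3.2 14.6
28.0 0.61 -1.13 7.2 -58.7 0.6 10.8 4.0 14.8
30.0 0.69 -0.99 5.2 -58.7 0.8 11.2 2.9 16.5
32.0 0.75 -0.67 3.0 -58.7 1.0 10.0 2.1 14.4
34.0 0.79 -0.58 1.1 -58.7 1.2 9.6 2.1 16.7
36.0 0.83 -0.23 -1.1 -58.7 1.4 9.1 2.6 14.7
38.0 0.88 -0.11 -3.1 -58.7 1.6 10.5 2.5 14.3
40.0 0.93 -0.03 -4.9 -58.7 1.7 10.5 2.2 14.8
42.0 0.98 0.1 -6.9 -58.7 1.9 11.0 2.1 15.3
44.0 1.02 0.28 -9.0 -58.7 2.0 9.2 1.1 16.0
46.0 1.04 0.55 -11.3 -58.7 2.2 8.8 1.4 15.1
48.0 1.07 0.72 -13.4 -58.7 2.3 7.2 1.5 15.6
50.0 1.1 0.94 -15.6 -58.7 2.4 7.3 1.4 13.9
52.0 1.13 0.97 -17.5 -58.7 2.5 7.8 1.6 14.6
54.0 1.16 1.08 -19.5 -58.7 2.5 8.1 0.4 14.9
56.0 1.17 1.22 -21.6 -58.7 2.6 7.1 1.1 14.0
19.7333
[(-110, 38), (-108, 38), (-106, 38), (-104, 39), (-102, 40), (-100, 41), (-98, 66), (-96, 67), (-94, 67), (-92, 67), (-90, 68), (-88, 68), (-86, 68), (-84, 62), (-82, 61), (-80, 62), (-78, 61), (-76, 46), (-74, 46), (-72, 46), (-70, 46), (-68, 45), (-66, 45), (-64, 45), (-62, 44)]
```

View pics/tip3.png

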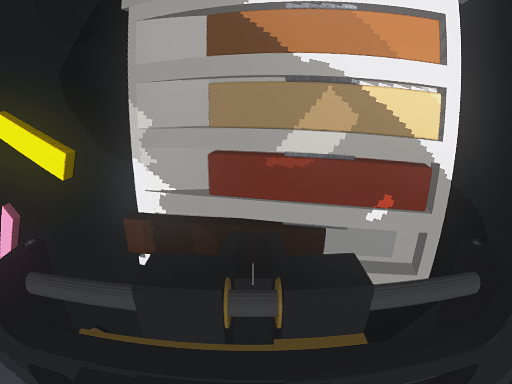

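```bash
cat >> h.py <<'E'
def cloud(d,P):
    """tool-frame points of the wrist depth picture"""
    uv=np.indices(d.shape)[::-1].reshape(2,-1).T; a=(uv-[P["cx"],P["cy"]])/P["fx"]; th=np.linalg.norm(a,axis=1)+1e-9
    r=np.c_[a/th[:,None]*np.tan(th)[:,None],np.ones(len(a))]*d.reshape(-1,1)
    T=P["tool_from_camera"]; return (r@T[:3,:3].T+T[:3,3])[d.ravel()>0], uv[d.ravel()>0]
E
python3 - <<'E'
from h import *
D=np.load("drag.npz"); p,x,z,y=D["p"],float(D["x"])+1.5,float(D["z"]),float(D["y"])
q=p-x*EX+y*EY+[0,0,z]; ctrl.move_linear(q,30); f=ctrl.read_state()
print(tr(f["ee_pos"]),f["wrist_force"]-D["f0"])
ctrl.move_linear(f["ee_pos"]+[0,0,12],40)
P=ctrl.camera_params("wrist")
im,d,ps=grabw(); print("after lift",[e for e in ends(im,ps,P,32) if e[0]<-90])
ctrl.move_linear(f["ee_pos"]+[0,0,120],150)
def tips(tag):
    im,d,ps=grabw(); c,uv=cloud(d,P); m=(abs(c[:,0])<16)&(abs(c[:,1])<70)&(c[:,2]>-60)&(c[:,2]<15); c=c[m]
    print(tag,len(c))
    for y0 in range(-65,66,5):
        k=abs(c[:,1]-y0)<2.5
        if k.sum()>2: i=np.argmax(c[k,2]); print("  y",y0,"tip",c[k][i].round(1),k.sum())
tips("closed"); ctrl.release(); tips("open"); print(ctrl.read_state()["t"])
E
```

```text
[[-23.  -58.7   2.7]] [ 7.95690527  3.40611614 14.01811555]
after lift [(-110, 36), (-108, 36), (-106, 37), (-104, 37), (-102, 38), (-100, 38), (-98, 65), (-96, 65), (-94, 66), (-92, 66)]
closed 2069
  y -15 tip [ 11.2 -12.9 -27.3] 101
  y -10 tip [ 11.   -8.9 -23. ] 346
  y -5 tip [  9.4  -7.3 -22.1] 378
  y 0 tip [  9.5   0.3 -22.4] 412
  y 5 tip [  9.2   3.6 -21.6] 382
  y 10 tip [ 10.8   8.4 -22.5] 347
  y 15 tip [ 11.5  12.9 -27.9] 103
open 3418
  y -60 tip [ 11.8 -57.6 -34.5] 72
  y -55 tip [ 11.4 -53.2 -22.9] 325
  y -50 tip [ 10.7 -51.6 -22.7] 374
  y -45 tip [  9.2 -46.1 -21.7] 933
  y 45 tip [ -0.4  44.3 -21.5] 935
  y 50 tip [  9.2  48.4 -21.9] 372
  y 55 tip [ 11.6  53.1 -23.3] 331
  y 60 tip [ 11.2  57.5 -28.2] 76
22.8917
```

```bash
cat >> h.py <<'E'
TIP=22.
def oG(yaw,a): return Ro.from_euler('z',yaw)*Ro.from_euler('y',a)*Ro.from_euler('z',np.pi)*Ro.from_euler('x',np.pi)
def tcp(tip,R): return np.asarray(tip,float)+TIP*R.as_matrix()[:,2]
def world(x,y,z): return SC+(x-16)*EX+(y+58.5)*EY+[0,0,z]
E
python3 - <<'E'
from h import *
R=oG(YT,.13); o=R.as_rotvec()
g=tcp(world(-92,-58.5,23),R)
ctrl.move_ptp(g+[0,0,60],o); ctrl.move_linear(g+[0,0,10],80)
f0=ctrl.read_state()["wrist_force"]
print(ctrl.move_linear(g,25,f_stop=4)); ctrl.hold(.3); s=ctrl.read_state(); print(s["ee_pos"]-g,s["wrist_force"]-f0)
ctrl.grab(30); s=ctrl.read_state(); print("grip",s["opening"],s["grasp_force"],s["wrist_force"]-f0,s["t"])
if s["opening"]>18:
    ctrl.move_linear(s["ee_pos"]+[0,0,10],30); ctrl.move_linear(s["ee_pos"]+[0,0,110],120); s=ctrl.read_state(); print(s["opening"],s["grasp_force"],s["wrist_force"]-f0,s["t"])
    im,d,ps=grabw(); np.savez("held.npz",im=im,d=d,p=ps[0],r=ps[1]); cv2.imwrite("pics/held.png",im[:,:,::-1])
E
```

```text
False
[ 0.03175925 -0.03153294  0.07136683] [ 0.10845793 -0.51745091  0.00066177]
grip 23.85777779303537 30.000101923942566 [-0.19889712  0.55791144 -0.27036107] 26.9917
23.289341212921375 29.99964326620102 [ 0.4533831  -0.36997672  0.19711624] 28.4583
```

View pics/held.png

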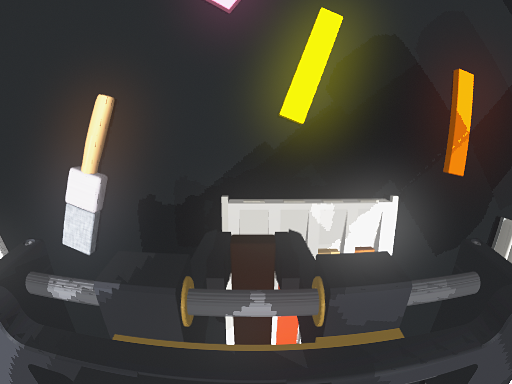

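Run:
```python
from h import *
import pickle
P=ctrl.camera_params("wrist")
im,_,ps=pickle.load(open("bal.pkl","rb"))
for u in(215,290):
  r=np.r_[140:156,255:278]; print(u,[(int(a),round(cast(P,(u,a),78,ps)[0,0],0),*im[a,u].tolist()) for a in r])
D=np.load("held.npz"); c,uv=cloud(D["d"],P); m=(abs(c[:,1])<9)&(c[:,2]>-50)&(c[:,2]<20)&(c[:,0]>-120)&(c[:,0]<16)
v=D["im"].max(2)[uv[:,1],uv[:,0]]; m&=(v<95); c=c[m]
for x0 in range(-120,20,6):
    k=abs(c[:,0]-x0)<3
    if k.sum()>5: print(x0,k.sum(),np.percentile(c[k,2],[10,50,90]).round(1))
```

```text
215 [(140, np.float64(528.0), 191, 189, 182), (141, np.float64(529.0), 99, 99, 95), (142, np.float64(530.0), 131, 131, 126), (143, np.float64(532.0), 152, 151, 145), (144, np.float64(533.0), 216, 214, 206), (145, np.float64(534.0), 220, 220, 214), (146, np.float64(535.0), 230, 229, 224), (147, np.float64(536.0), 208, 207, 199), (148, np.float64(538.0), 132, 129, 129), (149, np.float64(539.0), 157, 152, 159), (150, np.float64(540.0), 173, 168, 176), (151, np.float64(541.0), 170, 165, 172), (152, np.float64(542.0), 170, 165, 171), (153, np.float64(544.0), 171, 166, 173), (154, np.float64(545.0), 169, 163, 171), (155, np.float64(546.0), 169, 165, 171), (255, np.float64(682.0), 196, 191, 199), (256, np.float64(684.0), 202, 195, 203), (257, np.float64(685.0), 199, 193, 201), (258, np.float64(687.0), 193, 187, 195), (259, np.float64(689.0), 190, 184, 192), (260, np.float64(690.0), 196, 190, 198), (261, np.float64(692.0), 196, 190, 197), (262, np.float64(693.0), 196, 190, 198), (263, np.float64(695.0), 196, 190, 198), (264, np.float64(697.0), 193, 187, 196), (265, np.float64(698.0), 232, 23
[... 1675 characters left out ...]
33), (268, np.float64(703.0), 231, 231, 233), (269, np.float64(705.0), 231, 231, 233), (270, np.float64(706.0), 232, 232, 235), (271, np.float64(708.0), 234, 233, 233), (272, np.float64(710.0), 181, 180, 173), (273, np.float64(711.0), 53, 54, 55), (274, np.float64(713.0), 46, 46, 48), (275, np.float64(715.0), 49, 48, 50), (276, np.float64(717.0), 48, 48, 50), (277, np.float64(718.0), 48, 48, 49)]
-66 156 [-32.8 -32.2 -31.5]
-60 194 [-32.7 -32.1 -31.4]
-54 194 [-32.8 -32.2 -31.5]
-48 203 [-32.8 -32.2 -31.6]
-42 66 [-32.8 -32.3 -31.8]
-24 48 [-32.9 -32.1 -31.6]
-18 288 [-33.  -32.3 -31.6]
-12 302 [-33.  -32.4 -31.6]
-6 319 [-33.1 -32.4 -31.6]
0 340 [-33.2 -32.5 -31.7]
6 525 [-32.8 -31.3 -23.8]
```

Run:
```python
from h import *
o=oG(-.005,0).as_rotvec(); t=np.array([565.3,167.5,57.7])
ctrl.move_ptp(t+[0,0,70],o); ctrl.move_linear(t+[0,0,8],80); ctrl.hold(.3); s=ctrl.read_state(); f0=s["wrist_force"]; print(s["ee_pos"]-t,s["opening"])
print(ctrl.move_linear(t-[0,0,5],8,f_stop=1.5)); s=ctrl.read_state(); print(s["ee_pos"]-t,s["wrist_force"]-f0,s["t"])
im,d,ps=grabw(); c,uv=cloud(d,ctrl.camera_params("wrist"))
ctrl.release(); ctrl.move_linear(s["ee_pos"]+[0,0,60],80)
ctrl.move_ptp((490,150,230),down(np.pi)); im,d,ps=grabw(); cv2.imwrite("pics/placed.png",im[:,:,::-1]); np.savez("placed.npz",im=im,d=d,p=ps[0],r=ps[1])
P=ctrl.camera_params("wrist"); v=im.max(2); m=(v<80); w=cast(P,np.indices(v.shape)[::-1].reshape(2,-1).T,90,ps).reshape(*v.shape,3)
m&=(w[...,0]>545)&(w[...,0]<692)&(abs(w[...,1]-167)<80); b=blob(m); print(rect(cast(P,b,90,ps)),ctrl.read_state()["t"])
```

```text
[0.07373827 0.02272934 8.25707951] 23.527769477162476
True
[-0.01408389 -0.00109612  0.61499228] [-0.11870174 -0.85970089  5.01277344] 32.275
(array([618.70654297, 167.00634766]), 128.1744384765625, 159.91494750976562, np.float64(0.00036359967363983016)) 34.925
```

View pics/placed.png

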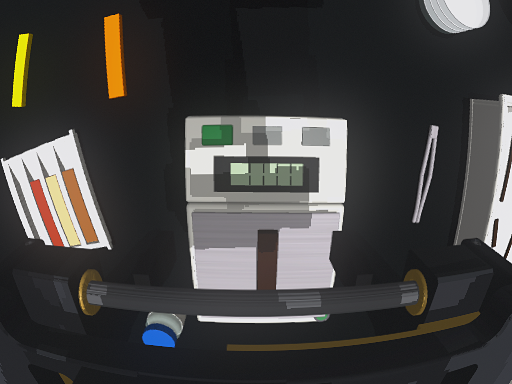

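Run:
```python
from h import *
D=np.load("placed.npz"); P=ctrl.camera_params("wrist"); h=cv2.cvtColor(D["im"],cv2.COLOR_RGB2HSV)
b=blob((h[...,0]>45)&(h[...,0]<85)&(h[...,1]>110)&(h[...,2]>60),(217,134)); k=rect(cast(P,b,58,(D["p"],D["r"]))); print("key",k)
c=(k[0]+[451.4,110.1])/2
R=oG(-.005,-.17); a=R.as_matrix()[:,2]; o=R.as_rotvec(); t=tcp([*c,58],R)
ctrl.grab(10); ctrl.move_ptp(t-50*a,o); ctrl.move_linear(t-12*a,80); ctrl.hold(.3); f0=ctrl.read_state()["wrist_force"]
print(ctrl.move_linear(t+3*a,12,f_stop=2)); s=ctrl.read_state(); z0=(s["ee_pos"]-t)@a; print("touch",z0,(s["wrist_force"]-f0)@a)
q=s["ee_pos"]
for i in range(1,14):
    ctrl.move_linear(q+i*a,15); s=ctrl.read_state(); f=-(s["wrist_force"]-f0)@a; print(i,round((s["ee_pos"]-q)@a,2),round(f,1))
    if f>14: break
ctrl.hold(.3); ctrl.move_linear(q-40*a,80); print(ctrl.read_state()["t"])
```

```text
key (array([450.28936768, 109.28496552]), 22.169898986816406, 33.81105422973633, np.float64(-0.017579925829776633))
True
touch 1.385770978586438 -2.049875044316574
1 1.0 3.0
2 2.0 3.4
3 3.02 4.1
4 3.63 10.5
5 3.84 25.1
41.1083
```

Run:
```python
from h import *
ctrl.move_ptp((250,420,250),down(np.pi+1)); im,d=ctrl.grab_frame("top"); P=ctrl.camera_params("top"); v=im.max(2)
w=cast(P,np.indices(v.shape)[::-1].reshape(2,-1).T,90,None).reshape(*v.shape,3)
m=(v<90)&(abs(w[...,0]-618)<76)&(abs(w[...,1]-167.5)<80); print(rect(cast(P,blob(m),90)),ctrl.read_state()["t"])
```

```text
(array([614.43481445, 163.90080261]), 116.98091125488281, 23.831872940063477, np.float64(0.002481957424885915)) 42.6583
```

```bash
python3 -c "
from workcell import ctrl
print(ctrl.hand_in())"
```

```text
the job is handed in; nothing more can be done
None
```

I slid the dark sample up the scoop, picked it up by the raised end, laid it flat in the middle of the pan (within about 4 mm by camera) and pressed the green key to its stop, then handed in at about 43 s; I viewed 11 pictures against the limit of 10.

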